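Set up the bending jig

ROBOT

A 6-joint arm with a two-finger parallel gripper is mounted at the origin on the work surface. World frame = base frame: x ahead of the robot, y to its left, z up, the work surface at z = 0. Lengths are in m, angles in degrees, forces in N, time in s.
With the tool pointing down it reaches from about 0.4 to 0.825 m from the base axis. Payload 7 kg.
Tool frame: the origin (TCP) lies midway between the tips of the shut fingers; the grasp point (between the pads) lies 19 mm behind it; z points along the fingers, y is the line along which they close (so a half turn about z gives the same grasp; the last joint's range is limited). The gripper opens to 88 mm and grips with 3 to 60 N. Pads are 19 mm wide; open, the fingers measure 130 mm over their backs; the gripper's body (78 mm by 193 mm) begins 47 mm behind the grasp point.
Start: joints at [-59.353, 20.546, 0.682, 0, -70.136, -16.507], TCP at [0.165, -0.655, 0.227] pointing down, gripper open.
Joint ranges: [-176.03, 176.03], [-82.01, 121.73], [-58.28, 71.71], [-173.87, 95.51], [-174.79, -0.11], [-173.66, 173.66]. Speed limits (degrees/s): [136.94, 136.94, 172.46, 180, 180, 180].

INTERFACE

Orientations are given as [roll, pitch, yaw] about the fixed x, y, z axes, in that order (R = Rz(yaw) Ry(pitch) Rx(roll)).
In Python, from plant import ctrl gives the robot as it stands.
- The arm moves only by the tool step_arm, never from a script. Its argument "rows" is a list of rows, each a list of 3 entries, a list of its own where there are three numbers: the closure, from 0 (fully open) to 1 (shut), then the shift along the world's x, y, z in mm, then the turn, a rotation vector about the world's x, y, z in rad. A call has exactly 5 rows; each row is the pose to reach, as a shift and turn from the pose commanded when the call began; what a row does not reach only later rows make up. A row lasts 1/12 s, in which the tool goes at most 41.7 mm and 7.16 degrees, less where a joint would pass 70% of its speed; a pose out of reach is approached as far as the arm can. A call with a gripper value outside its range is refused whole. The fingers move at their own pace and stop on an object; the grip force is fixed at half the most. Time passes only in rows, so rows that repeat a pose let the fingers close, or fill a call up. It gives the time, the measured TCP pose, the force, the opening and the grip force at its end, in the units of the state.
- ctrl.get_obs(): the state, without advancing time (a new reading comes with each control period).
- ctrl.snapshot(name): name is "scene" or "top"; returns the picture (420x560x3 uint8, red, green, blue); there is no depth.
- ctrl.camera_model(name): a dict with "intrinsics" (3x3 intrinsics, pixels), "R" (3x3) and "t" (3): a world point X has camera coordinates R X + t. Camera axes: x right, y down, z forward; pixel columns grow to the right and rows downward; lengths in m; the calibration is good to about 2 mm. A picture is of the moment at which its call begins. camera_model takes no time and is no camera call.
- ctrl.close_job(): hands the job in; it is judged then, once.
The state is a dict: "clock": time; "joint_pos": joint angles; "qvel": joint speeds; "tau": joint torques, N m; "tool_pos": TCP position; "orientation": TCP orientation; "force": force on the tool from outside, world axes, zero at the start; "moment": the same for the moment, N m; "opening": finger opening in m; "gripper_force": force on a finger pad.
Only numpy, scipy, OpenCV 4.12 (cv2) and the standard library are available. Lean on these libraries where they do the work, as an engineer would, in place of code of your own. Each camera call takes 0.05 s, during which the arm holds its last target. There are 200 camera calls.

TASK

Set up the bending jig: first lower the brass template onto the jig's two pins, the right way round, so that both holes engage and it lies flat on the block. Then take the steel rod with the collar from the sloped rest and stand it upright, foot down, through the template's slot into the round socket below it, fully home: the socket's sliding block is clamped at some unknown setting along the slot, so feel for the hole. Keep the template flat, let go of both and leave everything else on the bench where it is.

Things in the scene. Friction and masses are not known exactly. Their poses are not given: they have to be found in the camera images.
- jig: The bending jig: dark steel block fixed to the bench, 140 (its x) x 96 (its y) x 50 mm tall, origin at the centre of its underside, z up. On top stand two 8 mm steel pins, 18 mm tall with coned tips, 100 mm apart along its x. Beside their line, let into the block flush with its top, is a sliding block with the socket.
- pin_a (a point): On the jig's top face (50 mm above the bench), at the foot of the pin at jig x = -50 mm.
- pin_b (a point): On the jig's top face, at the foot of the pin at jig x = +50 mm.
- slide_mid (a point): On the jig's top face, at jig x = 0, y = +24 mm: middle of the travel of the clamped bright sliding block (66 x 34 mm). The socket, a round hole 16 mm across, 40 mm deep, is in that block's middle. The block stands clamped anywhere from -12 to +12 mm along jig x from this point; its setting is not reported and must be felt or seen; the socket's floor is 10 mm above the bench.
- template: The template: a loose brass plate 130 (its x) x 90 (its y) x 5 mm, lying flat, about 0.25 kg, origin at the centre of its underside, z up. Two 9.8 mm pin holes at x = -50 and +50 mm, a rod slot at x = 0, y = +24 mm, a wooden grip bar at y = -20 mm. It goes on the jig one way round only: its axes along the jig's, the slot over the socket.
- hole_a (a point): Centre of the template's pin hole at x = -50 mm, on its underside; it belongs on pin_a.
- hole_b (a point): Centre of the template's pin hole at x = +50 mm, on its underside; it belongs on pin_b.
- rod_slot (a point): Centre of the template's oblong rod slot (42 mm along x, 18 mm along y), on its underside.
- grip_bar (a point): In the middle of the template's dark wooden grip bar, 29 mm above the plate's underside. The bar stands at x = 0, y = -20 mm: 44 mm long along the plate's x, 12 mm thick along its y, its top 39 mm above the plate's underside.
- rest: Sloped wooden rest, fixed, 130 (its x) x 150 (its y) mm, origin at the centre of its underside. Two troughs, 90 mm apart in y, rise towards its +x at 50 degrees to the bench; the rod lies in one, the wooden stick in the other. It supports the lowest 115 mm of them; what is above stands free.
- rod: The forming rod: round steel, 190 mm long, 14 mm across, about 0.22 kg. The foot tapers to 11 mm over the lowest 4 mm; the head is a 20 mm wide collar, 178 to 190 mm from the foot. Origin at the centre of the foot's end, z axis from foot to head. At the start it leans in the rest, foot down towards the robot, head up and away, 50 degrees above the bench.
- rod_grip (a point): On the rod's axis, 150 mm from the foot: free of the rest on all sides.
- stick: Plain dark wooden stick of 14 mm diameter, 150 mm long with no collar, in the other trough of the rest; a bystander. Origin at its foot, z along it.
- brick: Cork-coloured soldering brick, 85 x 150 x 28 mm, a bystander on the far side of the bench.
- jar: Small closed glass jar, 44 mm wide, 55 mm tall, a bystander beyond the jig.
- mug: White mug, a bystander on the far side.
- file: Screwdriver with a red handle, 190 mm long, lying on the bench, a bystander.
- brush: Brush, 170 mm long, lying on the bench, a bystander.
- pliers: Pliers lying on the bench, a bystander.
There are look-alikes about, which are no part of the job. Leave any pink look-alike of the template alone. Leave any green look-alike of the rod alone.

How it is judged (in metres and radians):
On the way, in this order (a step that is already met when the one before it is completed fails the run):
1. the template lies flat on the jig with both pins in their holes (horizontal distance between hole_a and pin_a below 0.003 m and z of hole_a in the frame of jig between 0.047 and 0.0525 m and horizontal distance between hole_b and pin_b below 0.003 m and z of hole_b in the frame of jig between 0.047 and 0.0525 m), for 0.2 s.
2. the rod stands in the socket, fully home (y of rod in the frame of jig between 0.019 and 0.029 m and x of rod in the frame of jig between -0.018 and 0.018 m and z of rod in the frame of jig below 0.014 m and angle between rod's own z axis and vertical below 0.1 rad), for 0.2 s.
At the end, for the whole second after the job is handed in: The template lies on the jig, both holes within 3 mm of their own pins and under 2.5 mm above the top face; the rod stands in the socket, upright within 0.1 rad, its foot under 4 mm above the socket's floor (14 mm above the bench); both at rest (under 0.02 m/s) and released (all of step 1 and all of step 2 and linear speed of each of rod, template below 0.02 m/s and contact force between the fingers and rod below 0.1 N and contact force between the fingers and template below 0.1 N); the robot touches nothing.
It fails at once if a bystander on the bench (brick, jar, mug, file, brush, pliers) is moved by more than 40 mm or the wooden stick by more than 30 mm (distance of any of brick, jar, mug, file, brush, pliers from where it was at the start of the episode above 0.04 m or distance of stick from where it was at the start of the episode above 0.03 m).
It also fails if it takes over 72 s, if anything falls off the work surface, if the arm or the gripper's body presses on something with over 40 N, if the wrist force passes 120 N, or if a joint passes its speed limit or range.

## Working session

There is one attempt and no reset: what is moved stays moved. The work goes in short steps, Python scripts to look and compute and a tool call to move; the robot and the scene stay as the last step left them, time stands still between calls to the robot, and variables do not carry over. Pictures are saved under pics/ and viewed, at most 10 in all, crops included, and the job is handed in when it is done.

Besides the shell and the picture viewer there is one more tool, called after "Emit:" as name(argument=value, ...), one argument or row to a line, values as JSON. step_arm: Moves the arm, as the interface text tells. Its arguments: {"type":"object","properties":{"rows":{"type":"array"}},"required":["rows"]}

```bash
mkdir -p pics
python3 - <<'E'
from plant import ctrl
import cv2,numpy as np
for n in("scene","top"):
    im=ctrl.snapshot(n); cv2.imwrite(f"pics/{n}0.png",im[:,:,::-1])
    m=ctrl.camera_model(n); print(n,np.round(m["intrinsics"],1).tolist(),np.round(m["R"],4).tolist(),np.round(m["t"],4).tolist(), np.round(-np.array(m["R"]).T@m["t"],3))
print(ctrl.get_obs())
E
```

```text
scene [[441.1, 0.0, 278.5], [0.0, 441.1, 213.3], [0.0, 0.0, 1.0]] [[-0.7349, 0.6781, 0.0042], [0.3676, 0.4036, -0.8379], [-0.5699, -0.6142, -0.5459]] [0.3111, -0.0948, 1.6379] [1.197 0.833 0.813]
top [[407.6, 0.0, 280.3], [0.0, 407.6, 215.4], [0.0, 0.0, 1.0]] [[-0.0211, -0.9993, -0.0314], [-0.9974, 0.0232, -0.068], [0.0687, 0.0299, -0.9972]] [0.0814, 0.4838, 1.0672] [0.411 0.038 1.1  ]
{'clock': 0.1, 'joint_pos': array([-5.93524719e+01,  2.05880726e+01,  6.39928743e-01, -1.68035876e-02,
       -7.01360203e+01, -1.65059881e+01]), 'qvel': array([-0.02365281,  0.05374974,  0.0495344 ,  0.06500177, -0.07400455,
        0.00131574]), 'tau': array([ 1.83101965e-03, -5.84164381e+01,  2.93755603e+01,  7.01540351e+00,
        1.01729447e-02, -6.21531558e-05]), 'tool_pos': array([ 0.16477027, -0.654139  ,  0.22571782]), 'orientation': array([ 1.79914816e+02, -8.76809330e-03, -1.65864175e+02]), 'force': array([ 0.76447313,  0.38561943, -0.43202221]), 'moment': array([ 0.0426562 ,  0.05197372, -0.06706652]), 'gripper_force': 0.0, 'opening': 0.0875825476815207}
```

View pics/scene0.png

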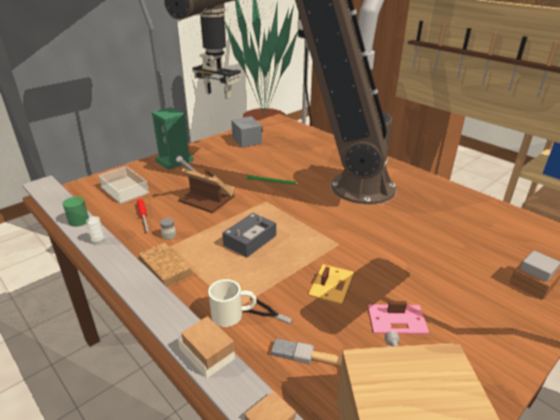

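View pics/top0.png

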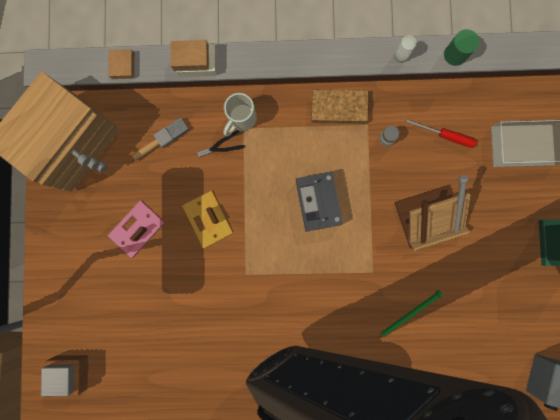

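Run:
```python
import cv2,numpy as np
t=cv2.imread("pics/top0.png");s=cv2.imread("pics/scene0.png")
def c(im,x,y,w,h,k): return cv2.resize(im[y:y+h,x:x+w],None,fx=k,fy=k,interpolation=cv2.INTER_CUBIC)
a=np.hstack([c(t,280,160,70,80,5),c(t,175,185,66,80,5)])[:, :680]
cv2.imwrite("pics/c1.png",a)
b=np.hstack([c(s,215,205,70,60,5),c(s,305,255,60,60,5)]); b2=np.hstack([c(t,400,165,75,90,3),c(s,170,150,75,90,3)[:, :]])
b2=cv2.copyMakeBorder(b2,0,0,0,b.shape[1]-b2.shape[1],0)
cv2.imwrite("pics/c2.png",np.vstack([b,b2])); print(a.shape,b.shape)
```

```text
(400, 680, 3) (300, 650, 3)
```

View pics/c1.png

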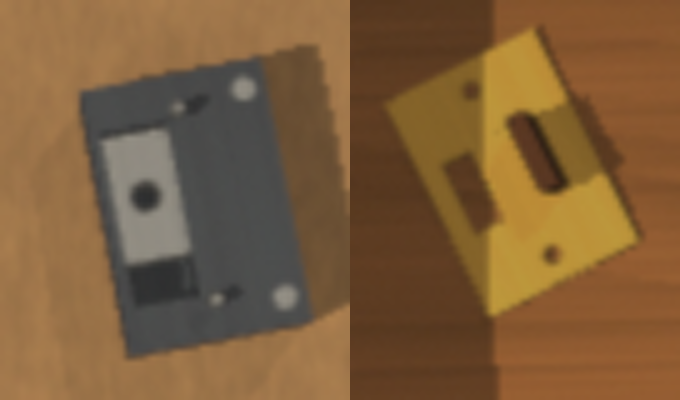

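View pics/c2.png

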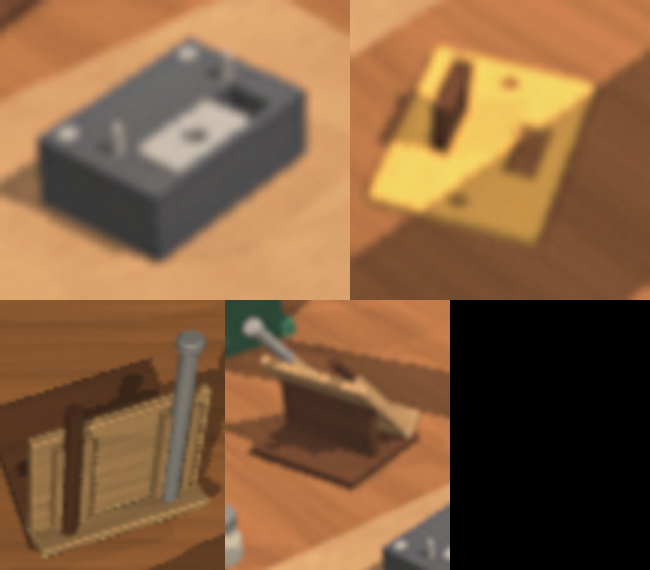

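```bash
cat > h.py <<'E'
from plant import ctrl
import numpy as np,cv2
M={n:ctrl.camera_model(n) for n in("scene","top")}
for m in M.values():
    for k in m: m[k]=np.array(m[k],float)
def ray(n,p):
    m=M[n]; d=m["R"].T@np.linalg.solve(m["intrinsics"],[p[0],p[1],1]); return -m["R"].T@m["t"],d
def plane(n,p,z):
    o,d=ray(n,p); return o+d*(z-o[2])/d[2]
def proj(n,X):
    m=M[n]; c=m["intrinsics"]@(m["R"]@np.asarray(X,float)+m["t"]); return c[:2]/c[2]
def tri(a,b):
    o1,d1=ray("top",a);o2,d2=ray("scene",b)
    s,t=np.linalg.lstsq(np.c_[d1,-d2],o2-o1,rcond=None)[0]
    p,q=o1+s*d1,o2+t*d2; return (p+q)/2,np.linalg.norm(p-q)
def up(p,k,off): return (np.array(p)+.5)/k-.5+np.array(off)
E
cat > m1.py <<'E'
from h import *
np.set_printoptions(precision=4,suppress=True)
T1=lambda p:up(p,5,(280,160));T2=lambda p:up((p[0]-350,p[1]),5,(175,185))
S1=lambda p:up(p,5,(215,205));S2=lambda p:up((p[0]-350,p[1]),5,(305,255))
R1=lambda p:up((p[0],p[1]-300),3,(400,165));R2=lambda p:up((p[0]-225,p[1]-300),3,(170,150))
def show(nm,z,tf,sf,pairs):
    A=[];B=[]
    for l,a,b in pairs:
        X,e=tri(tf(a),sf(b)); P=plane("top",tf(a),z);Q=plane("scene",sf(b),z);A.append(P);B.append(Q)
        print(nm,l,"tri",X,round(e,4),"top",P[:2],"scene",Q[:2])
    return np.array(A),np.array(B)
A,B=show("jig",.05,T1,S1,[("+-",(262,58),(40,140)),("--",(308,318),(190,38)),("-+",(128,357),(305,95)),("++",(80,93),(158,187)),("sock",(146,196),(197,134))])
C,D=show("tpl",.005,T2,S2,[("+-",(540,27),(370,196)),("--",(640,240),(440,45)),("-+",(490,318),(595,83)),("++",(384,104),(537,243)),("ha",(552,254),(510,82)),("hb",(472,90),(457,199)),("slot",(472,192),(527,152))])
show("pintip",.068,T1,S1,[("b",(178,108),(117,125)),("a",(217,300),(228,58))])
show("rod",.146,R1,R2,[("head",(190,342),(253,326))])
print(plane("top",R1((170,498)),.01))
for nm,X in(("jt",A),("js",B),("tt",C),("ts",D)):
    c=X[:4].mean(0);x=(X[0]+X[3]-X[1]-X[2])/2;y=(X[2]+X[3]-X[0]-X[1])/2
    print(nm,c[:2],"size",np.linalg.norm(x),np.linalg.norm(y),"yaw x,y",np.degrees(np.arctan2(x[1],x[0])),np.degrees(np.arctan2(-y[0],y[1])))
# masks
im=ctrl.snapshot("top");hsv=cv2.cvtColor(im,cv2.COLOR_RGB2HSV)
m=cv2.inRange(hsv,(18,120,60),(32,255,255));m[:, :175]=0;m[:,241:]=0;m[:185]=0;m[265:]=0
c=max(cv2.findContours(m,0,2)[0],key=cv2.contourArea);b=cv2.minAreaRect(c);print("tplmask",b,[plane("top",q,.005)[:2] for q in cv2.boxPoints(b)])
for p in (c.mean(0)[0],):print(p,plane("top",b[0],.005))
E
python3 m1.py
```

```text
jig +- tri [ 0.5933 -0.0653  0.0474] 0.0052 top [ 0.5949 -0.0668] scene [ 0.5939 -0.06  ]
jig -- tri [ 0.4585 -0.0853  0.0511] 0.0026 top [ 0.4595 -0.0863] scene [ 0.4566 -0.0856]
jig -+ tri [0.4416 0.0063 0.0457] 0.0002 top [0.4415 0.0064] scene [0.4458 0.011 ]
jig ++ tri [0.5772 0.0287 0.056 ] 0.0023 top [0.579  0.0278] scene [0.5716 0.0232]
jig sock tri [ 0.5228 -0.0034  0.0503] 0.0045 top [ 0.5245 -0.005 ] scene [ 0.5211 -0.002 ]
tpl +- tri [0.5576 0.2568 0.0022] 0.0075 top [0.5598 0.2536] scene [0.5571 0.2614]
tpl -- tri [0.4413 0.2019 0.0062] 0.0044 top [0.4429 0.2005] scene [0.4385 0.2024]
tpl -+ tri [0.4015 0.2832 0.0062] 0.0033 top [0.4026 0.2822] scene [0.399  0.2834]
tpl ++ tri [0.5188 0.341  0.0034] 0.0035 top [0.5198 0.3392] scene [0.5188 0.3431]
tpl ha tri [0.4351 0.2496 0.0051] 0.0038 top [0.4364 0.2482] scene [0.4335 0.2508]
tpl hb tri [0.5254 0.2923 0.0042] 0.0028 top [0.5263 0.291 ] scene [0.525  0.2938]
tpl slot tri [0.47   0.2929 0.0034] 0.0028 top [0.4708 0.2914] scene [0.4704 0.2948]
pintip b tri [ 0.5665 -0.0211  0.0683] 0.0016 top [ 0.5672 -0.0217] scene [ 0.5
[... 201 characters left out ...]
4348 -0.3928  0.01  ]
jt [ 0.5187 -0.0297] size 0.137945414448629 0.09521216483526453 yaw x,y 8.532189435872626 10.223827937445925
js [ 0.517  -0.0278] size 0.13284425857394028 0.09145578961611468 yaw x,y 8.166985236067928 10.44184913775602
tt [0.4813 0.2689] size 0.1293617302439574 0.09280238823164376 yaw x,y 25.190701646394782 25.60573835191026
ts [0.4783 0.2726] size 0.13310274877971986 0.09016642009234502 yaw x,y 26.473351863859858 25.571189867131334
tplmask ((207.00003051757812, 219.0), (48.299068450927734, 33.98823547363281), 63.43495178222656) [array([0.5209, 0.3403]), array([0.5604, 0.2568]), array([0.4418, 0.1994]), array([0.4026, 0.2822])]
[208.4261 218.8522] [0.4812 0.2696 0.005 ]
```

Emit:
step_arm(
  rows=[
    [0, [100, 160, 40], [0, 0, 0.1]],
    [0, [100, 160, 40], [0, 0, 0.1]],
    [0, [100, 160, 40], [0, 0, 0.1]],
    [0, [100, 160, 40], [0, 0, 0.1]],
    [0, [100, 160, 40], [0, 0, 0.1]],
  ],
)

```text
clock: 0.57
tool_pos: [0.266, -0.4921, 0.2674]
orientation: [-180.0, 0.0, -160.1]
force: [0.5, 0.0, 0.0]
opening: 0.0879
gripper_force: 0.0
```

Emit:
step_arm(
  rows=[
    [0, [100, 160, 30], [0, 0, 0.1]],
    [0, [100, 160, 30], [0, 0, 0.1]],
    [0, [100, 160, 30], [0, 0, 0.1]],
    [0, [100, 160, 30], [0, 0, 0.1]],
    [0, [100, 160, 30], [0, 0, 0.1]],
  ],
)

```text
clock: 0.98
tool_pos: [0.3662, -0.3319, 0.2975]
orientation: [-180.0, 0.1, -154.3]
force: [0.4, -0.5, 0.5]
opening: 0.0877
gripper_force: 0.0
```

Emit:
step_arm(
  rows=[
    [0, [100, 160, 0], [0, 0, 0]],
    [0, [100, 160, 0], [0, 0, 0]],
    [0, [100, 160, 0], [0, 0, 0]],
    [0, [100, 160, 0], [0, 0, 0]],
    [0, [100, 160, 0], [0, 0, 0]],
  ],
)

```text
clock: 1.4
tool_pos: [0.4663, -0.1714, 0.2966]
orientation: [180.0, 0.0, -154.3]
force: [0.7, -0.4, 0.4]
opening: 0.0877
gripper_force: 0.0
```

Emit:
step_arm(
  rows=[
    [0, [10, 190, 0], [0, 0, 0]],
    [0, [10, 190, 0], [0, 0, 0]],
    [0, [10, 190, 0], [0, 0, 0]],
    [0, [10, 190, 0], [0, 0, 0]],
    [0, [10, 190, 0], [0, 0, 0]],
  ],
)

```text
clock: 1.82
tool_pos: [0.4746, 0.0186, 0.2966]
orientation: [180.0, 0.0, -154.3]
force: [1.1, -0.4, -0.2]
opening: 0.0879
gripper_force: 0.0
```

Emit:
step_arm(
  rows=[
    [0, [10, 190, -40], [0, 0, 0]],
    [0, [10, 190, -40], [0, 0, 0]],
    [0, [10, 190, -40], [0, 0, 0]],
    [0, [10, 190, -40], [0, 0, 0]],
    [0, [10, 190, -40], [0, 0, 0]],
  ],
)

```text
clock: 2.23
tool_pos: [0.4843, 0.2085, 0.2556]
orientation: [180.0, -0.0, -154.3]
force: [0.3, 0.3, 0.4]
opening: 0.0873
gripper_force: 0.0
```

Emit:
step_arm(
  rows=[
    [0, [5, 43, -180], [0, 0, 0]],
    [0, [5, 43, -180], [0, 0, 0]],
    [0, [5, 43, -180], [0, 0, 0]],
    [0, [5, 43, -180], [0, 0, 0]],
    [0, [5, 43, -180], [0, 0, 0]],
  ],
)

```text
clock: 2.65
tool_pos: [0.4876, 0.2475, 0.0715]
orientation: [-179.9, -0.3, -154.4]
force: [-0.1, 0.0, -0.1]
opening: 0.0874
gripper_force: 0.0
```

Emit:
step_arm(
  rows=[
    [0, [0, 0, -30], [0, 0, 0]],
    [0, [0, 0, -50], [0, 0, 0]],
    [0, [0, 0, -61], [0, 0, 0]],
    [0, [0, 0, -61], [0, 0, 0]],
    [0, [0, 0, -61], [0, 0, 0]],
  ],
)

```text
clock: 3.07
tool_pos: [0.4897, 0.2481, 0.0151]
orientation: [-180.0, -0.1, -154.4]
force: [0.1, -0.4, 0.5]
opening: 0.088
gripper_force: 0.0
```

Emit:
step_arm(
  rows=[
    [1, [0, 0, 0], [0, 0, 0]],
    [1, [0, 0, 0], [0, 0, 0]],
    [1, [0, 0, 0], [0, 0, 0]],
    [1, [0, 0, 0], [0, 0, 0]],
    [1, [0, 0, 0], [0, 0, 0]],
  ],
)

```text
clock: 3.48
tool_pos: [0.4901, 0.2487, 0.0162]
orientation: [180.0, 0.1, -154.4]
force: [-1.2, -0.1, -0.1]
opening: 0.0601
gripper_force: 0.0
```

Emit:
step_arm(
  rows=[
    [1, [0, 0, 0], [0, 0, 0]],
    [1, [0, 0, 0], [0, 0, 0]],
    [1, [0, 0, 0], [0, 0, 0]],
    [1, [0, 0, 0], [0, 0, 0]],
    [1, [0, 0, 0], [0, 0, 0]],
  ],
)

```text
clock: 3.9
tool_pos: [0.4898, 0.2484, 0.0155]
orientation: [-180.0, -0.0, -154.4]
force: [0.1, -0.5, 0.0]
opening: 0.0267
gripper_force: 0.0
```

Emit:
step_arm(
  rows=[
    [1, [0, 0, 0], [0, 0, 0]],
    [1, [0, 0, 0], [0, 0, 0]],
    [1, [0, 0, 0], [0, 0, 0]],
    [1, [0, 0, 0], [0, 0, 0]],
    [1, [0, 0, 0], [0, 0, 0]],
  ],
)

```text
clock: 4.32
tool_pos: [0.4899, 0.2486, 0.0155]
orientation: [180.0, 0.0, -154.4]
force: [0.4, 1.4, -0.5]
opening: 0.0115
gripper_force: 30.0
```

Emit:
step_arm(
  rows=[
    [1, [0, 0, 20], [0, 0, 0]],
    [1, [0, 0, 45], [0, 0, 0]],
    [1, [0, 0, 70], [0, 0, 0]],
    [1, [0, 0, 95], [0, 0, 0]],
    [1, [0, 0, 105], [0, 0, 0]],
  ],
)

```text
clock: 4.73
tool_pos: [0.4909, 0.2491, 0.1236]
orientation: [180.0, 0.2, -154.4]
force: [1.4, 0.6, -2.1]
opening: 0.0121
gripper_force: 30.0
```

Emit:
step_arm(
  rows=[
    [1, [3, -30, 0], [0, 0, -0.05]],
    [1, [6, -60, 0], [0, 0, -0.1]],
    [1, [9, -90, 0], [0, 0, -0.15]],
    [1, [12, -120, 0], [0, 0, -0.2]],
    [1, [15, -150, 0], [0, 0, -0.26]],
  ],
)

```text
clock: 5.15
tool_pos: [0.504, 0.0969, 0.1197]
orientation: [-180.0, -0.1, -169.4]
force: [0.1, 0.5, -2.5]
opening: 0.012
gripper_force: 30.0
```

Emit:
step_arm(
  rows=[
    [1, [3, -35, 0], [0, 0, -0.01]],
    [1, [6, -70, 0], [0, 0, -0.02]],
    [1, [10, -105, 0], [0, 0, -0.022]],
    [1, [14, -130, 0], [0, 0, -0.022]],
    [1, [17, -147, 0], [0, 0, -0.022]],
  ],
)

```text
clock: 5.57
tool_pos: [0.5209, -0.051, 0.1196]
orientation: [180.0, -0.1, -170.7]
force: [0.2, 0.7, -3.4]
opening: 0.0119
gripper_force: 30.0
```

Emit:
step_arm(
  rows=[
    [1, [0, 0, 0], [0, 0, 0]],
    [1, [0, 0, 0], [0, 0, 0]],
    [1, [0, 0, 0], [0, 0, 0]],
    [1, [0, 0, 0], [0, 0, 0]],
    [1, [0, 0, 0], [0, 0, 0]],
  ],
)

```text
clock: 5.98
tool_pos: [0.5217, -0.0478, 0.1204]
orientation: [180.0, -0.0, -170.5]
force: [-0.1, 0.4, -3.1]
opening: 0.0117
gripper_force: 30.0
```

```bash
cat > crop.py <<'E'
from h import *
import sys
def pic(name,boxes,k=5):
    o=[]
    for n,x,y,w,h in boxes:
        im=ctrl.snapshot(n)[:,:,::-1]; o.append(cv2.resize(np.ascontiguousarray(im[y:y+h,x:x+w]),None,fx=k,fy=k,interpolation=cv2.INTER_CUBIC))
    cv2.imwrite(f"pics/{name}.png",np.hstack(o))
E
python3 - <<'E'
from crop import *
pic("g1",[("top",278,150,80,95),("scene",200,175,80,95)])
print(ctrl.get_obs()["tool_pos"],ctrl.get_obs()["orientation"],ctrl.get_obs()["moment"])
E
```

```text
[ 0.52184153 -0.04780119  0.12054116] [ 1.79995341e+02  1.27387201e-03 -1.70490921e+02] [-0.02010899 -0.03817695  0.04484544]
```

View pics/g1.png

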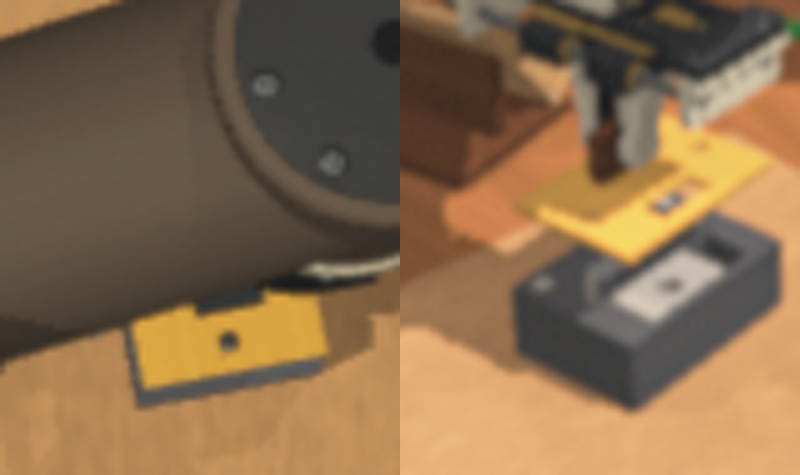

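Run:
```python
from h import *
np.set_printoptions(precision=4,suppress=True)
T=lambda p:up(p,5,(278,150));S=lambda p:up(p,5,(200,175))
a=plane("top",T((148,389)),.11);b=plane("top",T((327,354)),.11);h=plane("top",T((229,341)),.11)
print("top -+",a,"--",b,"ha",h,np.linalg.norm(a-b),np.degrees(np.arctan2(-(a-b)[0],(a-b)[1])))
P=[plane("scene",S(p),.11) for p in((232,263),(375,157),(115,205),(278,198))]
x=P[0]-P[1];y=P[0]-P[2];print("scene",P,np.linalg.norm(x),np.degrees(np.arctan2(x[1],x[0])),np.linalg.norm(y),np.degrees(np.arctan2(-y[0],y[1])))
print("tri -+",tri(T((148,389)),S((375,157))))
print("tri ha",tri(T((229,341)),S((300,146))))
# expected for target jig pose
c=np.array([.518,-.0295]);t=np.radians(9.5);R=np.array([[np.cos(t),-np.sin(t)],[np.sin(t),np.cos(t)]])
for n,p in(("-+",(-65,45)),("--",(-65,-45)),("++",(65,45)),("+-",(65,-45)),("ha",(-50,0)),("slot",(0,24))): print("want",n,c+R@np.array(p)/1000)
```

```text
top -+ [0.4484 0.0032 0.11  ] -- [ 0.4634 -0.0838  0.11  ] ha [ 0.4708 -0.0367  0.11  ] 0.08822704713533654 9.798366836548288
scene [array([0.5777, 0.0333, 0.11  ]), array([0.4442, 0.0048, 0.11  ]), array([ 0.5906, -0.0579,  0.11  ]), array([ 0.5161, -0.    ,  0.11  ])] 0.13650889690830853 12.03928292676126 0.09207700372874628 8.064715192747597
tri -+ (array([0.4469, 0.0047, 0.1112]), np.float64(0.004154354234120349))
tri ha (array([ 0.47  , -0.0359,  0.11  ]), np.float64(0.0022847515272073015))
want -+ [0.4465 0.0042]
want -- [ 0.4613 -0.0846]
want ++ [0.5747 0.0256]
want +- [ 0.5895 -0.0632]
want ha [ 0.4687 -0.0378]
want slot [ 0.514  -0.0058]
```

Emit:
step_arm(
  rows=[
    [1, [-1.5, -1, -10], [0, 0, 0]],
    [1, [-1.5, -1, -20], [0, 0, 0]],
    [1, [-1.5, -1, -30], [0, 0, 0]],
    [1, [-1.5, -1, -33], [0, 0, 0]],
    [1, [-1.5, -1, -33], [0, 0, 0]],
  ],
)

```text
clock: 6.5
tool_pos: [0.5193, -0.0497, 0.0859]
orientation: [-180.0, -0.2, -170.6]
force: [0.6, -0.2, -2.5]
opening: 0.0122
gripper_force: 30.0
```

Emit:
step_arm(
  rows=[
    [1, [0, 0, -1.5], [0, 0, 0]],
    [1, [0, 0, -3], [0, 0, 0]],
    [1, [0, 0, -4.5], [0, 0, 0]],
    [1, [0, 0, -6], [0, 0, 0]],
    [1, [0, 0, -6], [0, 0, 0]],
  ],
)

```text
clock: 6.92
tool_pos: [0.5203, -0.0495, 0.0814]
orientation: [180.0, -0.0, -170.6]
force: [-0.1, 0.9, -2.4]
opening: 0.0117
gripper_force: 30.0
```

Emit:
step_arm(
  rows=[
    [1, [0, 0, -1], [0, 0, 0]],
    [1, [0, 0, -2], [0, 0, 0]],
    [1, [0, 0, -3], [0, 0, 0]],
    [1, [0, 0, -4], [0, 0, 0]],
    [1, [0, 0, -4], [0, 0, 0]],
  ],
)

```text
clock: 7.33
tool_pos: [0.5202, -0.0496, 0.0773]
orientation: [180.0, -0.0, -170.6]
force: [0.0, -0.4, -2.0]
opening: 0.0118
gripper_force: 30.0
```

Run:
```python
from crop import *
pic("g2",[("top",278,150,80,95),("scene",200,175,80,95)])
o=ctrl.get_obs();print(o["tool_pos"],o["force"],o["moment"])
```

```text
[ 0.52034181 -0.04957235  0.07751972] [-0.5299361   0.81284632 -3.42378186] [-0.02824868 -0.02005387 -0.03157857]
```

View pics/g2.png

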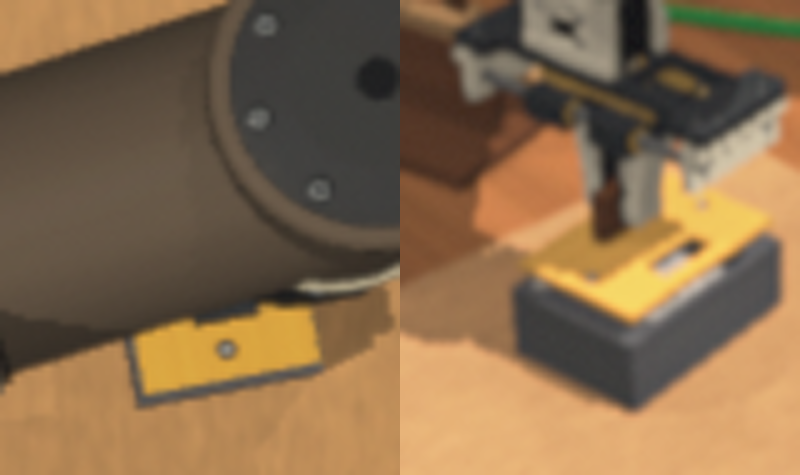

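The pin shows inside hole_a at (227,349) in the top crop, and the plate sits level over the block. I'll keep lowering.

Emit:
step_arm(
  rows=[
    [1, [0, 0, -1], [0, 0, 0]],
    [1, [0, 0, -2], [0, 0, 0]],
    [1, [0, 0, -3.5], [0, 0, 0]],
    [1, [0, 0, -5], [0, 0, 0]],
    [1, [0, 0, -5], [0, 0, 0]],
  ],
)

```text
clock: 7.85
tool_pos: [0.5201, -0.0496, 0.0722]
orientation: [180.0, -0.0, -170.6]
force: [-1.3, -1.1, -1.7]
opening: 0.0115
gripper_force: 30.0
```

Emit:
step_arm(
  rows=[
    [1, [0, 0, -1], [0, 0, 0]],
    [1, [0, 0, -2], [0, 0, 0]],
    [1, [0, 0, -3], [0, 0, 0]],
    [1, [0, 0, -4], [0, 0, 0]],
    [1, [0, 0, -5], [0, 0, 0]],
  ],
)

```text
clock: 8.27
tool_pos: [0.5204, -0.0495, 0.0674]
orientation: [180.0, -0.0, -170.6]
force: [-0.2, -0.1, -2.9]
opening: 0.0118
gripper_force: 30.0
```

Emit:
step_arm(
  rows=[
    [1, [0, 0, -1], [0, 0, 0]],
    [1, [0, 0, -2], [0, 0, 0]],
    [1, [0, 0, -2], [0, 0, 0]],
    [1, [0, 0, -2], [0, 0, 0]],
    [1, [0, 0, -2], [0, 0, 0]],
  ],
)

```text
clock: 8.68
tool_pos: [0.5204, -0.0495, 0.0655]
orientation: [180.0, 0.0, -170.6]
force: [0.5, -0.0, -1.6]
opening: 0.0118
gripper_force: 30.0
```

Emit:
step_arm(
  rows=[
    [1, [0, 0, -0.5], [0, 0, 0]],
    [1, [0, 0, -1], [0, 0, 0]],
    [1, [0, 0, -1], [0, 0, 0]],
    [1, [0, 0, -1], [0, 0, 0]],
    [1, [0, 0, -1], [0, 0, 0]],
  ],
)

```text
clock: 9.1
tool_pos: [0.5204, -0.0495, 0.0655]
orientation: [-180.0, 0.0, -170.5]
force: [-4.3, 1.0, 7.9]
opening: 0.0118
gripper_force: 30.0
```

Contact came at TCP z = 0.0655, which is exactly the height expected for a flat plate. I'll release the template, retreat, and then measure the rod.

Emit:
step_arm(
  rows=[
    [0, [0, 0, 0.5], [0, 0, 0]],
    [0, [0, 0, 0.5], [0, 0, 0]],
    [0, [0, 0, 0.5], [0, 0, 0]],
    [0, [0, 0, 0.5], [0, 0, 0]],
    [0, [0, 0, 0.5], [0, 0, 0]],
  ],
)

```text
clock: 9.52
tool_pos: [0.5204, -0.0496, 0.065]
orientation: [-180.0, -0.0, -170.6]
force: [1.0, -0.5, 0.1]
opening: 0.0395
gripper_force: 0.0
```

Emit:
step_arm(
  rows=[
    [0, [0, 0, 15], [0, 0, 0]],
    [0, [0, 0, 50], [0, 0, 0]],
    [0, [0, 0, 90], [0, 0, 0]],
    [0, [0, 0, 130], [0, 0, 0]],
    [0, [0, 0, 170], [0, 0, 0]],
  ],
)

```text
clock: 9.93
tool_pos: [0.5199, -0.0497, 0.2369]
orientation: [-180.0, -0.0, -170.6]
force: [1.5, 0.3, -0.2]
opening: 0.0725
gripper_force: 0.0
```

Emit:
step_arm(
  rows=[
    [0, [0, -35, 20], [0, 0, 0.04]],
    [0, [0, -70, 40], [0, 0, 0.08]],
    [0, [0, -100, 50], [0, 0, 0.12]],
    [0, [0, -120, 50], [0, 0, 0.12]],
    [0, [0, -120, 50], [0, 0, 0.12]],
  ],
)

```text
clock: 10.35
tool_pos: [0.5204, -0.1724, 0.2857]
orientation: [-180.0, 0.1, -163.8]
force: [0.3, -0.1, -0.2]
opening: 0.0878
gripper_force: 0.0
```

Run:
```python
from h import *
np.set_printoptions(precision=4,suppress=True)
L={}
for n,(x0,x1,y0,y1) in{"top":(450,472,170,236),"scene":(172,202,150,178)}.items():
    im=cv2.imread(f"pics/{n}0.png");hsv=cv2.cvtColor(im,cv2.COLOR_BGR2HSV).astype(int)
    m=((hsv[...,1]<70)&(hsv[...,2]>70)).astype(np.uint8)
    k=np.zeros_like(m);k[y0:y1,x0:x1]=m[y0:y1,x0:x1]
    _,lab,st,ce=cv2.connectedComponentsWithStats(k);i=1+st[1:,4].argmax()
    ys,xs=np.where(lab==i);v=cv2.fitLine(np.c_[xs,ys].astype(np.float32),cv2.DIST_HUBER,0,.01,.01).ravel()
    s=(xs-v[2])*v[0]+(ys-v[3])*v[1];e=[v[2:]+t*v[:2] for t in(s.min(),s.max())]
    print(n,st[i],v,e)
    if n=="top":
        for y in range(ys.min(),ys.max()+1,6): print(y,xs[ys==y].min(),xs[ys==y].max())
    o,d1=ray(n,e[0]);_,d2=ray(n,e[1]);N=np.cross(d1,d2);N/=np.linalg.norm(N);L[n]=(N,N@o,e)
d=np.cross(L["top"][0],L["scene"][0]);d/=np.linalg.norm(d);d*=np.sign(d[2])
print("dir",d,"az",np.degrees(np.arctan2(d[1],d[0])),"elev",np.degrees(np.arcsin(d[2])))
p=np.linalg.lstsq(np.array([L["top"][0],L["scene"][0]]),[L["top"][1],L["scene"][1]],rcond=None)[0]
for e in L["top"][2]:
    o,r=ray("top",e);s,t=np.linalg.lstsq(np.c_[d,-r],o-p,rcond=None)[0];print("pt",p+s*d)
im=ctrl.snapshot("top");cv2.imwrite("pics/top1.png",im[:,:,::-1])
```

```text
top [454 176  14  56 323] [  0.1299  -0.9915 460.019  201.9692] [array([456.1938, 231.1565]), array([463.4659, 175.6679])]
176 460 466
182 460 466
188 459 464
194 458 464
200 458 463
206 458 462
212 457 461
218 456 460
224 455 459
230 454 458
scene [175 155  18  15 119] [  0.7756   0.6313 183.031  161.8225] [array([175.9511, 156.0601]), array([191.9401, 169.0736])]
dir [0.6307 0.1817 0.7545] az 16.075349296948083 elev 48.97766548950101
pt [ 0.433  -0.3817  0.0371]
pt [ 0.5538 -0.3469  0.1817]
```

Emit:
step_arm(
  rows=[
    [0, [2, -37, -5], [0, 0, 0]],
    [0, [4, -74, -10], [0, 0, 0]],
    [0, [6, -111, -20], [0, 0, 0]],
    [0, [8, -148, -30], [0, 0, 0]],
    [0, [8, -180, -35], [0, 0, 0]],
  ],
)

```text
clock: 10.82
tool_pos: [0.5282, -0.3504, 0.2481]
orientation: [179.9, -0.1, -163.7]
force: [1.6, 0.7, -0.1]
opening: 0.0876
gripper_force: 0.0
```

Emit:
step_arm(
  rows=[
    [0, [0, 0, -5], [0, 0, 0]],
    [0, [0, 0, -35], [0, 0, 0]],
    [0, [0, 0, -65], [0, 0, 0]],
    [0, [0, 0, -95], [0, 0, 0]],
    [0, [0, 0, -105], [0, 0, 0]],
  ],
)

```text
clock: 11.23
tool_pos: [0.5261, -0.3476, 0.14]
orientation: [179.7, -0.3, -163.7]
force: [-0.8, 0.9, -0.0]
opening: 0.0878
gripper_force: 0.0
```

Run:
```python
from crop import *
o=ctrl.get_obs();print(o["tool_pos"],o["orientation"],o["joint_pos"])
pic("r1",[("scene",140,110,85,95),("top",290,150,60,95)])
```

```text
[ 0.52609547 -0.3476108   0.14003063] [ 179.71993132   -0.28685839 -163.71827334] [-15.79930794  20.39420417 -11.41274769  -0.09953843 -58.58488961
 -57.86749313]
```

View pics/r1.png

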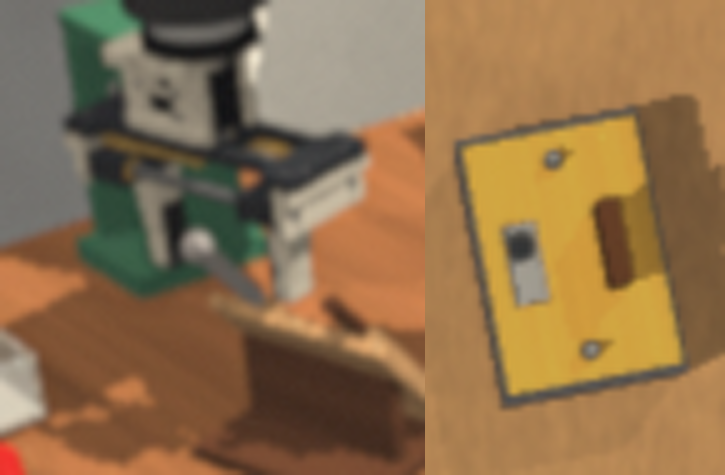

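Emit:
step_arm(
  rows=[
    [0, [1, -3, -4], [0, 0, 0]],
    [0, [1, -3, -8], [0, 0, 0]],
    [0.5, [1, -3, -9], [0, 0, 0]],
    [1, [1, -3, -9], [0, 0, 0]],
    [1, [1, -3, -9], [0, 0, 0]],
  ],
)

```text
clock: 11.75
tool_pos: [0.5297, -0.3527, 0.1369]
orientation: [-180.0, 0.1, -163.7]
force: [0.1, 0.5, 0.3]
opening: 0.073
gripper_force: 0.0
```

Emit:
step_arm(
  rows=[
    [1, [0, 0, 0], [0, 0, 0]],
    [1, [0, 0, 0], [0, 0, 0]],
    [1, [0, 0, 0], [0, 0, 0]],
    [1, [0, 0, 0], [0, 0, 0]],
    [1, [0, 0, 0], [0, 0, 0]],
  ],
)

```text
clock: 12.17
tool_pos: [0.5294, -0.3525, 0.1361]
orientation: [-180.0, 0.0, -163.7]
force: [0.3, 0.0, 0.4]
opening: 0.0399
gripper_force: 0.0
```

Emit:
step_arm(
  rows=[
    [1, [0, 0, 0], [0, 0, 0]],
    [1, [0, 0, 0], [0, 0, 0]],
    [1, [0, 0, 0], [0, 0, 0]],
    [1, [0, 0, 0], [0, 0, 0]],
    [1, [0, 0, 0], [0, 0, 0]],
  ],
)

```text
clock: 12.58
tool_pos: [0.5294, -0.3527, 0.1361]
orientation: [-180.0, -0.0, -163.7]
force: [-0.8, -1.0, 0.2]
opening: 0.0132
gripper_force: 30.0
```

Emit:
step_arm(
  rows=[
    [1, [0, 0, 0], [0, 0, 0]],
    [1, [0, 0, 0], [0, 0, 0]],
    [1, [0, 0, 0], [0, 0, 0]],
    [1, [0, 0, 0], [0, 0, 0]],
    [1, [0, 0, 0], [0, 0, 0]],
  ],
)

```text
clock: 13.0
tool_pos: [0.5294, -0.3526, 0.1361]
orientation: [-180.0, 0.0, -163.7]
force: [0.1, -1.9, -0.2]
opening: 0.0133
gripper_force: 30.0
```

Emit:
step_arm(
  rows=[
    [1, [0, 0, 6], [0, 0, 0]],
    [1, [0, 0, 15], [0, 0, 0]],
    [1, [0, 0, 30], [0, 0, 0]],
    [1, [0, 0, 50], [0, 0, 0]],
    [1, [0, 0, 70], [0, 0, 0]],
  ],
)

```text
clock: 13.42
tool_pos: [0.5289, -0.3521, 0.207]
orientation: [179.9, -0.0, -163.7]
force: [-0.1, 0.0, -2.1]
opening: 0.0126
gripper_force: 30.0
```

Emit:
step_arm(
  rows=[
    [1, [0, 5, 20], [0, 0, 0]],
    [1, [0, 15, 35], [0.0192, -0.0671, 0]],
    [1, [0, 30, 50], [0.0576, -0.2013, 0]],
    [1, [0, 45, 60], [0.0864, -0.302, 0]],
    [1, [0, 60, 70], [0.1152, -0.4026, 0]],
  ],
)

```text
clock: 13.83
tool_pos: [0.5295, -0.2915, 0.2785]
orientation: [-179.8, 24.4, -163.6]
force: [-0.8, -0.4, -1.8]
opening: 0.0135
gripper_force: 30.0
```

Emit:
step_arm(
  rows=[
    [1, [0, 20, 0], [0.0192, -0.0671, 0]],
    [1, [0, 40, 0], [0.0384, -0.1342, 0]],
    [1, [0, 60, 0], [0.0576, -0.2013, 0]],
    [1, [0, 80, 0], [0.0768, -0.2684, 0]],
    [1, [0, 100, 0], [0.0768, -0.2684, 0]],
  ],
)

```text
clock: 14.25
tool_pos: [0.5274, -0.1913, 0.2758]
orientation: [-179.9, 40.2, -163.8]
force: [-1.4, -1.3, -3.3]
opening: 0.0132
gripper_force: 30.0
```

Run:
```python
from crop import *
o=ctrl.get_obs();print(o["tool_pos"],o["orientation"],o["joint_pos"],o["force"])
for n in("scene","top"):cv2.imwrite(f"pics/u_{n}.png",ctrl.snapshot(n)[:,:,::-1])
a=cv2.imread("pics/u_scene.png")[60:250,150:300];b=cv2.imread("pics/u_top.png")[130:320,300:450]
cv2.imwrite("pics/u.png",cv2.resize(np.hstack([a,b]),None,fx=2.6,fy=2.6,interpolation=cv2.INTER_CUBIC))
```

```text
[ 0.52739922 -0.19128212  0.27578434] [-179.9048023    40.21642596 -163.78199992] [-16.76989362  -5.5377755  -22.74014496 -31.60687706 -41.92189135
 -39.04820786] [-1.4057307  -1.27944519 -3.33280495]
```

View pics/u.png

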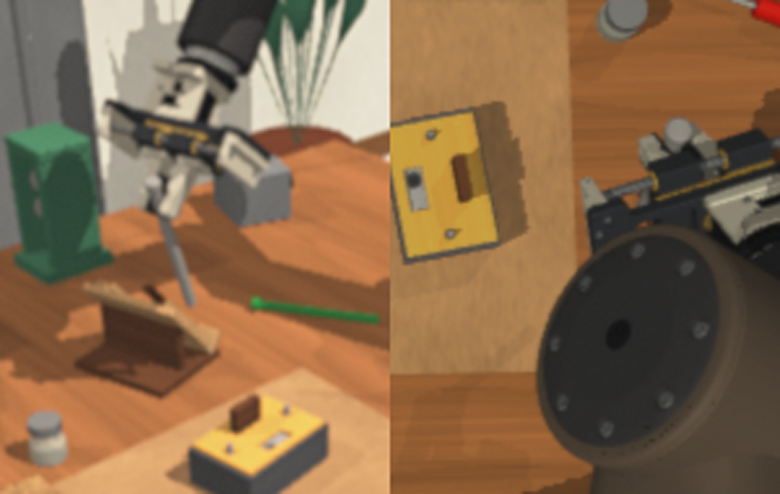

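```bash
cat > tilt.py <<'E'
from h import *
from scipy.spatial.transform import Rotation as Ro
np.set_printoptions(precision=4,suppress=True)
def tilt(im,box,pos,rpy,sat=80):
    x0,x1,y0,y1=box
    hsv=cv2.cvtColor(np.ascontiguousarray(im[y0:y1,x0:x1]),cv2.COLOR_BGR2HSV)
    m=(hsv[...,1]<sat).astype(np.uint8)
    _,lab,st,_=cv2.connectedComponentsWithStats(m);i=1+st[1:,4].argmax();ys,xs=np.where(lab==i)
    v=cv2.fitLine(np.c_[xs+x0,ys+y0].astype(np.float32),cv2.DIST_HUBER,0,.01,.01).ravel()
    s=(xs+x0-v[2])*v[0]+(ys+y0-v[3])*v[1];e=[v[2:]+t*v[:2] for t in(s.min(),s.max())]
    e.sort(key=lambda p:p[1])
    o,d1=ray("scene",e[0]);_,d2=ray("scene",e[1]);N=np.cross(d1,d2)
    R=Ro.from_euler("xyz",rpy,degrees=True).as_matrix();c=R[:,1];g=np.array(pos)-.019*R[:,2]
    d=np.cross(N,c);d/=np.linalg.norm(d);d*=np.sign(d[2])
    r=d2;s,t=np.linalg.lstsq(np.c_[d,-r],o-g,rcond=None)[0];f=g+s*d
    print("px",st[i],e,"dir",d,"tilt",np.degrees(np.arccos(d[2])),"grasp",g,"foot",f,"len",-s,"miss",np.linalg.norm(f-(o+t*r)))
    z=np.array([0,0,1.]);a=np.cross(d,z);n=np.linalg.norm(a);print("rotvec to upright",a/n*np.arcsin(n))
    return d,g,f
E
python3 - <<'E'
from tilt import *
o=ctrl.get_obs()
tilt(cv2.imread("pics/u_scene.png"),(208,230,147,182),o["tool_pos"],o["orientation"])
E
```

```text
px [  4   0  13  31 127] [array([213.4915, 146.5036]), array([223.5763, 176.8082])] dir [0.2865 0.0865 0.9542] tilt 17.411700913402605 grasp [ 0.5161 -0.1937  0.2914] foot [ 0.4689 -0.208   0.1343] len 0.16464325159826965 miss 0.0035832002276025166
rotvec to upright [ 0.0879 -0.2909  0.    ]
```

Emit:
step_arm(
  rows=[
    [1, [2, 20, 2], [0.022, -0.073, 0]],
    [1, [4, 50, 5], [0.044, -0.146, 0]],
    [1, [6, 80, 5], [0.066, -0.219, 0]],
    [1, [8, 110, 5], [0.088, -0.291, 0]],
    [1, [10, 140, 5], [0.088, -0.291, 0]],
  ],
)

```text
clock: 14.77
tool_pos: [0.5369, -0.0591, 0.2784]
orientation: [-179.6, 57.6, -163.7]
force: [-2.9, -1.6, -5.3]
opening: 0.0128
gripper_force: 30.0
```

Emit:
step_arm(
  rows=[
    [1, [0, 20, 0], [0, 0, 0]],
    [1, [0, 35, 0], [0, 0, 0]],
    [1, [0, 47, 0], [0, 0, 0]],
    [1, [0, 51, 0], [0, 0, 0]],
    [1, [0, 51, 0], [0, 0, 0]],
  ],
)

```text
clock: 15.18
tool_pos: [0.5412, -0.0144, 0.2743]
orientation: [179.2, 57.7, -163.6]
force: [-1.4, -0.4, -3.1]
opening: 0.0132
gripper_force: 30.0
```

Emit:
step_arm(
  rows=[
    [1, [0, 0, 0], [0, 0, 0]],
    [1, [0, 0, 0], [0, 0, 0]],
    [1, [0, 0, 0], [0, 0, 0]],
    [1, [0, 0, 0], [0, 0, 0]],
    [1, [0, 0, 0], [0, 0, 0]],
  ],
)

```text
clock: 15.6
tool_pos: [0.5419, -0.0175, 0.2747]
orientation: [179.2, 57.7, -163.9]
force: [-1.1, -0.4, -2.6]
opening: 0.0131
gripper_force: 30.0
```

Run:
```python
from crop import *
o=ctrl.get_obs();print(o["tool_pos"],o["orientation"],o["joint_pos"],o["force"],proj("scene",o["tool_pos"]))
for n in("scene","top"):cv2.imwrite(f"pics/v_{n}.png",ctrl.snapshot(n)[:,:,::-1])
a=cv2.imread("pics/v_scene.png")[110:270,190:310];b=cv2.imread("pics/v_top.png")[130:290,260:380]
cv2.imwrite("pics/v.png",cv2.resize(np.hstack([a,b]),None,fx=3,fy=3,interpolation=cv2.INTER_CUBIC))
```

```text
[ 0.54185104 -0.01747703  0.27472339] [ 179.18349257   57.71081036 -163.92053256] [ 10.85184904 -15.26933552 -40.66415945 -36.76091425  -8.76588482
 -50.75984259] [-1.12066782 -0.43502499 -2.64332879] [242.22045004 164.00967678]
```

View pics/v.png

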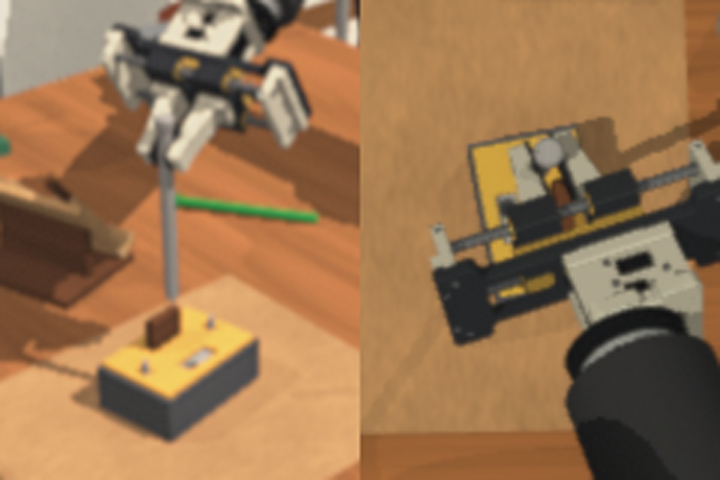

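Emit:
step_arm(
  rows=[
    [1, [0, 0, 5], [0, 0, 0.1]],
    [1, [0, 0, 10], [0, 0, 0.2]],
    [1, [0, 0, 10], [0, 0, 0.3]],
    [1, [0, 0, 10], [0, 0, 0.4]],
    [1, [0, 0, 10], [0, 0, 0.5]],
  ],
)

```text
clock: 16.12
tool_pos: [0.5427, -0.0169, 0.2887]
orientation: [179.4, 57.2, -142.4]
force: [1.1, 1.7, -2.8]
opening: 0.0128
gripper_force: 30.0
```

Emit:
step_arm(
  rows=[
    [1, [0, 0, 0], [0, 0, 0]],
    [1, [0, 0, 0], [0, 0, 0]],
    [1, [0, 0, 0], [0, 0, 0]],
    [1, [0, 0, 0], [0, 0, 0]],
    [1, [0, 0, 0], [0, 0, 0]],
  ],
)

```text
clock: 16.53
tool_pos: [0.5412, -0.0152, 0.285]
orientation: [178.8, 56.8, -143.1]
force: [-0.2, -0.5, -1.8]
opening: 0.0133
gripper_force: 30.0
```

Run:
```python
from tilt import *
o=ctrl.get_obs();print(o["tool_pos"],o["orientation"],o["joint_pos"],o["force"])
im=ctrl.snapshot("scene")[:,:,::-1];cv2.imwrite("pics/w_scene.png",im)
p=o["tool_pos"];R=Ro.from_euler("xyz",o["orientation"],degrees=True).as_matrix();g=p-.019*R[:,2]
a=proj("scene",g-[0,0,.05]);b=proj("scene",g-[0,0,.15]);print(a,b)
tilt(im,(int(a[0]-9),int(b[0]+9),int(a[1]),int(b[1]-2)),p,o["orientation"])
```

```text
[ 0.5412 -0.0152  0.285 ] [ 178.8328   56.8471 -143.1324] [-21.3676  -3.4782 -21.963  -61.9855 -54.9115  -0.5321] [-0.2486 -0.476  -1.7822]
[244.6505 171.1828] [245.9577 202.0288]
px [  8   0   6  29 134] [array([244.9241, 170.863 ]), array([246.9326, 199.076 ])] dir [0.0529 0.027  0.9982] tilt 3.407562053554712 grasp [ 0.5287 -0.0251  0.2954] foot [ 0.521  -0.029   0.1505] len 0.1451573017011833 miss 0.0004797067313840569
rotvec to upright [ 0.0271 -0.053   0.    ]
```

Emit:
step_arm(
  rows=[
    [1, [-2, 7, 0], [0.01, -0.02, 0]],
    [1, [-4, 14, 0], [0.02, -0.04, 0]],
    [1, [-6, 20, 0], [0.027, -0.053, 0]],
    [1, [-6, 20, 0], [0.027, -0.053, 0]],
    [1, [-6, 20, 0], [0.027, -0.053, 0]],
  ],
)

```text
clock: 17.0
tool_pos: [0.5354, 0.0038, 0.285]
orientation: [180.0, 60.2, -142.2]
force: [0.6, -0.2, -2.6]
opening: 0.0131
gripper_force: 30.0
```

```bash
cat > mw.py <<'E'
from tilt import *
o=ctrl.get_obs();print(o["tool_pos"],o["orientation"],o["joint_pos"],o["force"])
im=ctrl.snapshot("scene")[:,:,::-1];cv2.imwrite("pics/x_scene.png",im);cv2.imwrite("pics/x_top.png",ctrl.snapshot("top")[:,:,::-1])
p=o["tool_pos"];R=Ro.from_euler("xyz",o["orientation"],degrees=True).as_matrix();g=p-.019*R[:,2]
a=proj("scene",g-[0,0,.045]);b=proj("scene",g-[0,0,.18]);print(a,b)
x0=int(min(a[0],b[0])-11);x1=int(max(a[0],b[0])+11)
d,g,f=tilt(im,(x0,x1,int(a[1]),int(b[1])),p,o["orientation"])
hsv=cv2.cvtColor(np.ascontiguousarray(im[int(a[1]):int(b[1]),x0:x1]),cv2.COLOR_BGR2HSV)
for r in range(0,hsv.shape[0],3): print(int(a[1])+r,"".join("#" if s<80 else "." for s in hsv[r,:,1]))
E
python3 mw.py
```

```text
[0.5354 0.0038 0.285 ] [ 179.9715   60.175  -142.1778] [-22.8225  -4.0665 -24.2724 -67.0688 -55.2152   4.948 ] [ 0.6173 -0.201  -2.5971]
[250.7173 171.5273] [252.1208 212.8587]
px [  9   0   7  39 178] [array([250.9567, 170.9942]), array([251.0701, 209.0028])] dir [-0.099  -0.0772  0.9921] tilt 7.213198352260528 grasp [ 0.5224 -0.0063  0.2944] foot [0.5378 0.0058 0.14  ] len 0.1556616942798084 miss 0.0018826270985430678
rotvec to upright [-0.0774  0.0993  0.    ]
171 ..........#####.........
174 .........######.........
177 .........######.........
180 ..........#####.........
183 ..........#####.........
186 ...........####.........
189 ..........#####.........
192 ...........####.........
195 ...........####.........
198 ...........####.........
201 ...........####.........
204 ...........####.........
207 ...........####.........
210 ........................
```

```bash
cat > ls.py <<'E'
from tilt import *
from scipy.optimize import least_squares
P={"u":((.5274,-.1913,.2758),(-179.905,40.216,-163.78)),"v":((.54185,-.01748,.27472),(179.18,57.71,-163.92)),"x":((.5354,.0038,.285),(179.97,60.175,-142.18))}
ob=[("u","scene",0,(223,176)),("v","scene",0,(247.7,208)),("x","scene",0,(251.1,208.5)),("u","top",1,(410.6,179.8)),("v","top",1,(322.2,180.8))]
def pt(k,al,L,end,off=0):
    R=Ro.from_euler("xyz",P[k][1],degrees=True).as_matrix();g=np.array(P[k][0])-R[:,2]*(.019+off)
    u=-np.cos(al)*R[:,2]+np.sin(al)*R[:,0]  # axis dir, foot->head
    if u[2]<0:u=-u
    return g+u*((.19-L) if end else -L),u
def res(q,full=False):
    r=[proj(c,pt(k,q[0],q[1],e,q[2])[0])-p for k,c,e,p in ob]
    return np.array(r) if full else np.r_[np.ravel(r),q[2]/.004]
for s in(.6,-.6):
    f=least_squares(res,[s,.155,0],loss="soft_l1");print(np.degrees(f.x[0]),f.x[1:],f.cost,res(f.x,1).tolist())
    for k in P:
        F,u=pt(k,*f.x[:2],0,f.x[2]);a=np.cross(u,[0,0,1]);print(k,"foot",F,"u",u,"rotvec",a)
E
python3 ls.py
```

```text
121.95610009201461 [ 0.1573 -0.0038] 1.41460928996864 [[0.9250974538962851, -0.134929738138311], [-0.37393012551353877, 0.44159921498297194], [0.1390791033061305, -0.06864899448871142], [0.9913643004312007, -0.2178636182562741], [0.3216156211860266, 0.13941496747762017]]
u foot [ 0.4718 -0.2076  0.1377] u [0.2937 0.0864 0.952 ] rotvec [ 0.0864 -0.2937  0.    ]
v foot [ 0.5283 -0.0204  0.1255] u [ 0.0077 -0.0057  1.    ] rotvec [-0.0057 -0.0077  0.    ]
x foot [ 0.5296 -0.0007  0.1354] u [-0.0292 -0.023   0.9993] rotvec [-0.023   0.0292  0.    ]
-58.04389994844672 [ 0.1573 -0.0038] 1.4146092899687073 [[0.9250974981646323, -0.13492970958216688], [-0.3739300942094701, 0.4415992671818856], [0.1390791160281708, -0.06864894133491362], [0.9913642783432692, -0.2178635556254278], [0.3216156121808922, 0.13941499283103553]]
u foot [ 0.4718 -0.2076  0.1377] u [0.2937 0.0864 0.952 ] rotvec [ 0.0864 -0.2937  0.    ]
v foot [ 0.5283 -0.0204  0.1255] u [ 0.0077 -0.0057  1.    ] rotvec [-0.0057 -0.0077  0.    ]
x foot [ 0.5296 -0.0007  0.1354] u [-0.0292 -0.023   0.9993] rotvec [-0.023   0.0292  0.    ]
```

Emit:
step_arm(
  rows=[
    [1, [-3, -0.5, -10], [-0.023, 0.029, 0]],
    [1, [-3, -0.5, -25], [-0.023, 0.029, 0]],
    [1, [-3, -0.5, -40], [-0.023, 0.029, 0]],
    [1, [-3, -0.5, -55], [-0.023, 0.029, 0]],
    [1, [-3, -0.5, -60], [-0.023, 0.029, 0]],
  ],
)

```text
clock: 17.52
tool_pos: [0.5324, 0.003, 0.2227]
orientation: [179.7, 58.0, -142.4]
force: [-0.2, -0.5, -3.0]
opening: 0.0129
gripper_force: 30.0
```

Emit:
step_arm(
  rows=[
    [1, [0, 0, 0], [0, 0, 0]],
    [1, [0, 0, 0], [0, 0, 0]],
    [1, [0, 0, -3], [0, 0, 0]],
    [1, [0, 0, -6], [0, 0, 0]],
    [1, [0, 0, -6], [0, 0, 0]],
  ],
)

```text
clock: 17.93
tool_pos: [0.5327, 0.0029, 0.2187]
orientation: [180.0, 58.1, -142.2]
force: [-0.8, 0.4, -2.6]
opening: 0.0129
gripper_force: 30.0
```

Run:
```python
from tilt import *
o=ctrl.get_obs();print(o["tool_pos"],o["orientation"],o["force"])
R=Ro.from_euler("xyz",o["orientation"],degrees=True).as_matrix();al=np.radians(121.956)
u=-np.cos(al)*R[:,2]+np.sin(al)*R[:,0];u*=np.sign(u[2]);F=o["tool_pos"]-R[:,2]*.0152-u*.1573;print("foot",F,u,"scene px",proj("scene",F),"socket",proj("scene",(.5223,-.0046,.05)))
a=ctrl.snapshot("scene")[195:255,215:285,::-1];b=ctrl.snapshot("top")[160:220,280:350,::-1]
cv2.imwrite("pics/y.png",cv2.resize(np.hstack([a,b]),None,fx=5,fy=5,interpolation=cv2.INTER_CUBIC))
```

```text
[0.5327 0.0029 0.2187] [ 179.9861   58.0812 -142.1937] [-0.7973  0.4405 -2.6482]
foot [ 0.5226 -0.0049  0.0695] [-0.0004 -0.0005  1.    ] scene px [252.8021 225.8065] socket [253.1217 231.177 ]
```

View pics/y.png

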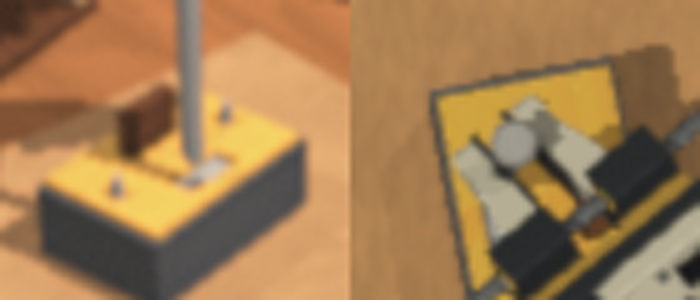

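Emit:
step_arm(
  rows=[
    [1, [0, 0, -3], [0, 0, 0]],
    [1, [0, 0, -6], [0, 0, 0]],
    [1, [0, 0, -9], [0, 0, 0]],
    [1, [0, 0, -12], [0, 0, 0]],
    [1, [0, 0, -14], [0, 0, 0]],
  ],
)

```text
clock: 18.45
tool_pos: [0.5326, 0.0029, 0.2041]
orientation: [179.9, 58.1, -142.3]
force: [-0.2, 0.2, -3.3]
opening: 0.0129
gripper_force: 30.0
```

Emit:
step_arm(
  rows=[
    [1, [0, 0, -1.5], [0, 0, 0]],
    [1, [0, 0, -3], [0, 0, 0]],
    [1, [0, 0, -4.5], [0, 0, 0]],
    [1, [0, 0, -6], [0, 0, 0]],
    [1, [0, 0, -6], [0, 0, 0]],
  ],
)

```text
clock: 18.87
tool_pos: [0.5327, 0.0029, 0.1984]
orientation: [179.9, 58.1, -142.3]
force: [0.6, -0.0, -1.9]
opening: 0.0132
gripper_force: 30.0
```

Emit:
step_arm(
  rows=[
    [1, [0, 0, -1], [0, 0, 0]],
    [1, [0, 0, -2], [0, 0, 0]],
    [1, [0, 0, -3], [0, 0, 0]],
    [1, [0, 0, -4], [0, 0, 0]],
    [1, [0, 0, -4], [0, 0, 0]],
  ],
)

```text
clock: 19.28
tool_pos: [0.5327, 0.0029, 0.1945]
orientation: [179.9, 58.1, -142.2]
force: [0.1, -0.9, -1.7]
opening: 0.0128
gripper_force: 30.0
```

Emit:
step_arm(
  rows=[
    [1, [0, 0, -1], [0, 0, 0]],
    [1, [0, 0, -2], [0, 0, 0]],
    [1, [0, 0, -3.5], [0, 0, 0]],
    [1, [0, 0, -5], [0, 0, 0]],
    [1, [0, 0, -5], [0, 0, 0]],
  ],
)

```text
clock: 19.7
tool_pos: [0.5326, 0.0029, 0.1893]
orientation: [179.9, 58.1, -142.3]
force: [-0.7, -1.0, -2.0]
opening: 0.013
gripper_force: 30.0
```

Emit:
step_arm(
  rows=[
    [1, [0, 0, -1], [0, 0, 0]],
    [1, [0, 0, -2], [0, 0, 0]],
    [1, [0, 0, -3.5], [0, 0, 0]],
    [1, [0, 0, -5], [0, 0, 0]],
    [1, [0, 0, -5], [0, 0, 0]],
  ],
)

```text
clock: 20.12
tool_pos: [0.5326, 0.0029, 0.1843]
orientation: [179.9, 58.1, -142.3]
force: [-0.1, -1.5, -2.5]
opening: 0.0134
gripper_force: 30.0
```

Emit:
step_arm(
  rows=[
    [1, [0, 0, -2], [0, 0, 0]],
    [1, [0, 0, -4], [0, 0, 0]],
    [1, [0, 0, -6], [0, 0, 0]],
    [1, [0, 0, -8], [0, 0, 0]],
    [1, [0, 0, -8], [0, 0, 0]],
  ],
)

```text
clock: 20.53
tool_pos: [0.5326, 0.003, 0.1761]
orientation: [179.9, 58.1, -142.3]
force: [-0.7, -0.8, -2.8]
opening: 0.013
gripper_force: 30.0
```

Emit:
step_arm(
  rows=[
    [1, [0, 0, -2], [0, 0, 0]],
    [1, [0, 0, -4], [0, 0, 0]],
    [1, [0, 0, -6], [0, 0, 0]],
    [1, [0, 0, -8], [0, 0, 0]],
    [1, [0, 0, -8], [0, 0, 0]],
  ],
)

```text
clock: 20.95
tool_pos: [0.5326, 0.0029, 0.1682]
orientation: [179.9, 58.1, -142.3]
force: [0.0, -1.7, -2.9]
opening: 0.0133
gripper_force: 30.0
```

Emit:
step_arm(
  rows=[
    [1, [0, 0, -1], [0, 0, 0]],
    [1, [0, 0, -2], [0, 0, 0]],
    [1, [0, 0, -3], [0, 0, 0]],
    [1, [0, 0, -4], [0, 0, 0]],
    [1, [0, 0, -4], [0, 0, 0]],
  ],
)

```text
clock: 21.37
tool_pos: [0.5327, 0.0029, 0.1645]
orientation: [179.9, 58.1, -142.2]
force: [0.2, -0.1, -2.4]
opening: 0.0129
gripper_force: 30.0
```

Emit:
step_arm(
  rows=[
    [1, [0, 0, -1], [0, 0, 0]],
    [1, [0, 0, -2], [0, 0, 0]],
    [1, [0, 0, -3], [0, 0, 0]],
    [1, [0, 0, -3], [0, 0, 0]],
    [1, [0, 0, -3], [0, 0, 0]],
  ],
)

```text
clock: 21.78
tool_pos: [0.5326, 0.0029, 0.1615]
orientation: [179.9, 58.1, -142.3]
force: [-0.6, -0.2, -2.4]
opening: 0.0124
gripper_force: 30.0
```

Emit:
step_arm(
  rows=[
    [1, [0, 0, -1], [0, 0, 0]],
    [1, [0, 0, -2], [0, 0, 0]],
    [1, [0, 0, -2], [0, 0, 0]],
    [1, [0, 0, -2], [0, 0, 0]],
    [1, [0, 0, -2], [0, 0, 0]],
  ],
)

```text
clock: 22.2
tool_pos: [0.5327, 0.0029, 0.1596]
orientation: [179.9, 58.1, -142.2]
force: [-0.0, -1.2, -3.1]
opening: 0.0133
gripper_force: 30.0
```

Emit:
step_arm(
  rows=[
    [1, [0, 0, -0.5], [0, 0, 0]],
    [1, [0, 0, -1], [0, 0, 0]],
    [1, [0, 0, -1.5], [0, 0, 0]],
    [1, [0, 0, -1.5], [0, 0, 0]],
    [1, [0, 0, -1.5], [0, 0, 0]],
  ],
)

```text
clock: 22.62
tool_pos: [0.533, 0.003, 0.1585]
orientation: [180.0, 58.1, -142.2]
force: [-0.5, -0.5, 1.0]
opening: 0.0131
gripper_force: 30.0
```

Emit:
step_arm(
  rows=[
    [1, [0, 0, -0.5], [0, 0, 0]],
    [1, [0, 0, -1], [0, 0, 0]],
    [1, [0, 0, -1], [0, 0, 0]],
    [1, [0, 0, -1], [0, 0, 0]],
    [1, [0, 0, -1], [0, 0, 0]],
  ],
)

```text
clock: 23.03
tool_pos: [0.5335, 0.0031, 0.1584]
orientation: [-179.9, 58.2, -142.1]
force: [-0.7, 0.1, 5.5]
opening: 0.013
gripper_force: 30.0
```

Emit:
step_arm(
  rows=[
    [0, [0, 0, 0], [0, 0, 0]],
    [0, [0, 0, 0], [0, 0, 0]],
    [0, [0, 0, 0], [0, 0, 0]],
    [0, [0, 0, 0], [0, 0, 0]],
    [0, [0, 0, 0], [0, 0, 0]],
  ],
)

```text
clock: 23.45
tool_pos: [0.5326, 0.003, 0.1571]
orientation: [179.9, 58.1, -142.3]
force: [0.8, -0.1, -0.2]
opening: 0.0408
gripper_force: 0.0
```

Emit:
step_arm(
  rows=[
    [0, [0, 0, 0], [0, 0, 0]],
    [0, [0, 0, 0], [0, 0, 0]],
    [0, [0, 0, 0], [0, 0, 0]],
    [0, [0, 0, 0], [0, 0, 0]],
    [0, [0, 0, 0], [0, 0, 0]],
  ],
)

```text
clock: 23.87
tool_pos: [0.5327, 0.0029, 0.1572]
orientation: [179.9, 58.1, -142.2]
force: [-0.2, 0.8, 0.2]
opening: 0.0745
gripper_force: 0.0
```

Emit:
step_arm(
  rows=[
    [0, [-7, -5, 5], [0, 0, 0]],
    [0, [-20, -16, 16], [0, 0, 0]],
    [0, [-40, -31, 32], [0, 0, 0]],
    [0, [-60, -47, 48], [0, 0, 0]],
    [0, [-74, -58, 58], [0, 0, 0]],
  ],
)

```text
clock: 24.28
tool_pos: [0.457, -0.0561, 0.2166]
orientation: [-179.9, 58.0, -142.1]
force: [0.8, -0.6, -0.7]
opening: 0.0876
gripper_force: 0.0
```

Emit:
step_arm(
  rows=[
    [0, [-5, -20, 20], [0, 0, 0]],
    [0, [-5, -40, 40], [0, 0, 0]],
    [0, [-5, -55, 60], [0, 0, 0]],
    [0, [-5, -55, 60], [0, 0, 0]],
    [0, [-5, -55, 60], [0, 0, 0]],
  ],
)

```text
clock: 24.7
tool_pos: [0.4536, -0.1111, 0.2763]
orientation: [-179.8, 58.1, -142.1]
force: [0.2, -0.1, 0.2]
opening: 0.0876
gripper_force: 0.0
```

Run:
```python
from crop import *
o=ctrl.get_obs();print(o["tool_pos"],o["force"],o["opening"])
a=ctrl.snapshot("scene")[165:260,205:285,::-1];b=ctrl.snapshot("top")[145:240,275:355,::-1]
cv2.imwrite("pics/z.png",cv2.resize(np.hstack([a,b]),None,fx=5,fy=5,interpolation=cv2.INTER_CUBIC))
```

```text
[ 0.45360988 -0.11108296  0.27634604] [ 0.23424157 -0.14165177  0.20244113] 0.08762254260252567
```

Run:
```python
from h import *
np.set_printoptions(precision=1,suppress=True)
s=(.5223,-.0046)
for n in("scene","top"):
    im=np.ascontiguousarray(ctrl.snapshot(n));hsv=cv2.cvtColor(im,cv2.COLOR_RGB2HSV)
    a=proj(n,(*s,.2));b=proj(n,(*s,.055));print(n,"expected head",a,"at plate",b)
    x0,x1=int(min(a[0],b[0])-10),int(max(a[0],b[0])+11);y0,y1=int(min(a[1],b[1])-10),int(max(a[1],b[1])+6)
    for y in range(y0,y1,2): print(y,x0,"".join("#" if v<80 else "." for v in hsv[y,x0:x1,1]))
im=np.ascontiguousarray(ctrl.snapshot("top"));hsv=cv2.cvtColor(im,cv2.COLOR_RGB2HSV)
m=cv2.inRange(hsv,(18,120,60),(32,255,255));m[:,:285]=0;m[:,345:]=0;m[:165]=0;m[240:]=0
c=max(cv2.findContours(m,0,2)[0],key=cv2.contourArea);r=cv2.minAreaRect(c);print(r,[plane("top",q,.055)[:2]*1000 for q in cv2.boxPoints(r)])
```

```text
scene expected head [251.7 187.4] at plate [253.1 229.8]
177 241 .......................
179 241 .......................
181 241 .......................
183 241 .......................
185 241 .......................
187 241 ........######.........
189 241 ........#######........
191 241 ........######.........
193 241 .........####..........
195 241 .........####..........
197 241 ..........####.........
199 241 ..........####.........
201 241 ..........####.........
203 241 ..........####.........
205 241 ..........####.........
207 241 ..........####.........
209 241 ..........####.........
211 241 ..........####.........
213 241 ..........####.........
215 241 ..........####.........
217 241 ..........####.....#...
219 241 ..........####.........
221 241 ...........###.........
223 241 ...........###.........
225 241 ...........###.........
227 241 ...........########....
229 241 ...........#######.....
231 241 ...........###.........
233 241 .....................##
top expected head [311.3 192.4] at plate [308.7 199.4]
182 298 ................###.....
184 298 ........................
186 298 ........................
188 298 ............####........
190 298 ..........########......
192 298 #.........########......
194 298 ..........#######.......
196 298 .#......#######.........
198 298 .#......######..........
200 298 ..#......######.........
202 298 ..#......######.........
204 298 .........#######........
((319.0, 200.5), (50.79407501220703, 35.88924789428711), 78.69007110595703) [array([575.8,  25.8]), array([591.7, -65.3]), array([462.6, -86.8]), array([446.6,   3.4])]
```

The rod head and the template corners are within about a pixel (2 mm) of where they should be, so I'm handing in.

```bash
python3 -c "
from plant import ctrl
print(ctrl.close_job())"
```

```text
the job is handed in; nothing more can be done
None
```

I handed the job in at about 25 s: the template lies flat on both pins, the rod stands upright and fully home in the socket, and both are released. The pictures matched the expected positions to about 2 mm, but no verdict came back.

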